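Park the sprung rail carriage of sockets in front of the lot camera

ROBOT

A 6-joint arm with a two-finger parallel gripper is mounted at the origin on the work surface. World frame = base frame: x ahead of the robot, y to its left, z up, the work surface at z = 0. Lengths are in mm, angles in rad, forces in N, time in s.
With the tool pointing down it reaches from about 350 to 975 mm from the base axis. Payload 7.1 kg.
Tool frame: the origin (TCP) lies midway between the tips of the shut fingers; the grasp point (between the pads) lies 19 mm behind it; z points along the fingers, y is the line along which they close (so a half turn about z gives the same grasp; the last joint's range is limited). The gripper opens to 88 mm and grips with 3 to 60 N. Pads are 20 mm wide; open, the fingers measure 115 mm over their backs; the gripper's body (75 mm by 178 mm) begins 61 mm behind the grasp point.
Start: joints at [-1.352, 0.423, 1.63, -0, 1.089, -0.019], TCP at [147.247, -607.39, 222.675] pointing down, gripper open.
Joint ranges: [-3, 3], [-0.9, 2.11], [0.09, 2.58], [-1.31, 4.45], [0.11, 2.69], [-2.54, 2.54]. Speed limits (rad/s): [2.39, 2.39, 3.01, 3.14, 3.14, 3.14].

INTERFACE

Orientations are given as a rotation vector (axis times angle).
In Python, from workcell import ctrl gives the robot as it stands.
- The arm moves only by the shell command python3 -m pendant 'ROWS'. ROWS is a JSON object of lists of equal length, an entry for each row: "grip": the opening, from -1 (shut) to 1 (fully open); "linear": the shift along the tool's x, y, z in mm, a list of three; "angular": the turn, a rotation vector about the tool's x, y, z in rad, a list of three. In form: {"grip": [grip, ...], "linear": [[tx, ty, tz], ...], "angular": [[ax, ay, az], ...]}. A call has 1 to 12 rows; each row shifts and turns the commanded pose from where the row before left it, along the tool's axes as they then stand; what a row does not reach is not made up. A row lasts 1/12 s, in which the tool goes at most 41.7 mm and 7.16 degrees, less where a joint would pass 70% of its speed; a pose out of reach is approached as far as the arm can. A call with a gripper value outside its range is refused whole. The fingers move at their own pace and stop on an object; the grip force is fixed at half the most. Time passes only in rows, so rows that do not move let the fingers close. It gives the time, the measured TCP pose, the force, the opening and the grip force at its end, in the units of the state.
- ctrl.get_obs(): the state, without advancing time (a new reading comes with each control period).
- ctrl.get_image(name): name is "scene" or "side" or "wrist"; returns the picture (420x560x3 uint8, red, green, blue); there is no depth.
- ctrl.camera_params(name): a dict with "vfov" (degrees; the focal length in pixels is half the picture's height over the tangent of half this angle, whatever the lens; pixels are square), "cx", "cy" (the principal point, pixels), "R" (3x3) and "t" (3): a world point X has camera coordinates R X + t; the wrist camera has in their place "T_tool_cam" (4x4, takes a point from camera to tool coordinates, whose origin is the TCP and whose axes are the flange's). Camera axes: x right, y down, z forward; pixel columns grow to the right and rows downward; lengths in mm; the calibration is good to about 2 mm. A picture is of the moment at which its call begins: read the wrist's pose just before it. camera_params takes no time and is no camera call.
- ctrl.close_job(): hands the job in; it is judged then, once.
The state is a dict: "t": time; "qpos": joint angles; "qvel": joint speeds; "joint_torque": joint torques, N m; "ee_pos": TCP position; "orientation": TCP orientation; "ft_force": force on the tool from outside, world axes, zero at the start; "moment": the same for the moment, N m; "width": finger opening in mm; "grasp_force": force on a finger pad.
Only numpy, scipy, OpenCV 4.12 (cv2) and the standard library are available. Lean on these libraries where they do the work, as an engineer would, in place of code of your own. Each camera call takes 0.05 s, during which the arm holds its last target. There are 200 camera calls.

TASK

Roll the rail carriage with the loose sockets along its track to the lot camera and brake it so that it stands at rest with its white pointer over the yellow band of the camera's mark, then let go and come clear. Handle the carriage only by the rollers of its two sprung black end buffers, gently enough that no buffer is squeezed fully home or pressed down on, and never let it strike the red stop at either end of the track. Keep the sockets standing, and do not touch them, the tray, the blue chassis, the camera or the other tools on the bench.

Things in the scene. Friction and masses are not known exactly. Their poses are not given: they have to be found in the camera images.
- track: straight rail track fixed on the bench: dark base 160 mm wide, 800 mm long, two bright rails, 30 mm high. Origin at bench height on its centre line; y along the rails towards the camera end, x across, away from the robot, z up. Red end stops between the rails, 50 mm wide, up to 38 mm above the bench, inner faces at y = -0.355 and +0.295. Place and yaw differ each run
- carriage (a joint): carriage travel along the track's +y in m; 0 = start, carriage centre at track y = -0.210; it strikes the red stops at -0.070 and +0.430. Loaded it weighs nominally 4.7 kg (varies by 30 percent). Ball guides: drag only about 0.025 N plus 0.2 N per m/s, so it coasts far (from 50 mm/s some 200 mm) and has no brake
- tray (a point): middle of the tray floor of the carriage: blue chassis 130 mm wide (x), 150 mm long (y, along the track), with a shallow blue tray 140 x 150 mm, floor 76 mm and rim top 92 mm above the bench. This point is on the carriage's centre line, midway along it; axes as the track's. Not to be touched by the robot
- pointer (a point): tip of the white pointer that sticks out on the carriage's far side (+x), level with the carriage's centre along the track, 95 mm from the track's centre line, 60 mm above the bench
- mark (a point): centre of the yellow band on top of the black mark bracket (46 mm high) beside the track; axes as the track's. The band is 24 mm long along the track. Parked right means that pointer and mark have the same y in the track's frame. It lies 250 to 380 mm ahead of the pointer's start
- station: camera station fixed on the bench beyond the track: dark foot plate 190 x 60 x 10 mm, black mark bracket with the yellow band next to the track, short post and grey camera up to 130 mm high, 250 mm from the track's centre line. Origin at bench height 100 mm from that centre line, level with the mark; axes as the track's
- buffer_rear (a joint): compression of the rear (starting-end) buffer in m: 0 = spring relaxed, fully out; 0.030 = fully home. Spring 150 N/m with hardly any damping: it throws the carriage back almost as fast as it is met. The buffer is a black rubber roller, turning freely on a level pin across the track, in a fork that slides into the blue chassis under a fixed 24 mm hood (top 78 mm above the bench)
- buffer_front (a joint): compression of the front (camera-end) buffer in m: 0 = spring relaxed, fully out; 0.030 = fully home. Spring 150 N/m with hardly any damping: it throws the carriage back almost as fast as it is met. The buffer is a black rubber roller, turning freely on a level pin across the track, in a fork that slides into the blue chassis under a fixed 24 mm hood (top 78 mm above the bench)
- buffer_rear_face (a point): outermost line, in the middle, of the rear buffer's black rubber roller (110 mm wide across the track, 30 mm diameter, 42 to 72 mm above the bench); moves with the buffer. Relaxed it lies 130 mm behind (-y) the carriage's centre (55 mm out from the chassis), 57 mm above the bench. Its y axis points inwards, towards the carriage. Pushed here, the carriage runs to the camera
- buffer_front_face (a point): outermost line, in the middle, of the front buffer's black rubber roller (110 mm wide across the track, 30 mm diameter, 42 to 72 mm above the bench); moves with the buffer. Relaxed it lies 130 mm ahead of (+y) the carriage's centre (55 mm out from the chassis), 57 mm above the bench. Its y axis points inwards, towards the carriage. Pushed here, a coming carriage is braked
- socket_a: loose black impact socket standing upright on the carriage's tray: 52 mm diameter, 62 mm tall, about 400 g; origin at the centre of its underside, z up. Its place on the tray differs from run to run. It must stay standing and is not to be touched
- socket_b: loose black impact socket standing upright on the carriage's tray: 44 mm diameter, 70 mm tall, about 330 g; origin at the centre of its underside, z up. Its place on the tray differs from run to run. It must stay standing and is not to be touched
- socket_c: loose black impact socket standing upright on the carriage's tray: 38 mm diameter, 58 mm tall, about 220 g; origin at the centre of its underside, z up. Its place on the tray differs from run to run. It must stay standing and is not to be touched
- wrench: steel wrench 240 mm long lying loose on the bench between robot and track; leave alone
- driver: screwdriver with orange handle lying loose on the bench between robot and track; leave alone
- blue_bin: open blue plastic bin 100 x 180 mm, 80 mm high, standing loose beyond the track; leave alone
Mind the look-alikes: they are no part of the job. Of the things that look like the station, the smaller one is meant.

How it is judged:
By the outcome, as a careful person would: the job done as asked, in the order asked, and still so for the second after the job is handed in, with the robot touching nothing.
It also fails if it takes over 38 s, if anything falls off the work surface, if the arm or the gripper's body presses on something with over 40 N, if the wrist force passes 120 N, or if a joint passes its speed limit or range.

## Working session

There is one attempt and no reset: what is moved stays moved. The work goes in short steps, Python scripts to look and compute and a shell command to move; the robot and the scene stay as the last step left them, time stands still between calls to the robot, and variables do not carry over. Pictures are saved under pics/ and viewed, at most 10 in all, crops included, and the job is handed in when it is done.

```bash
ls; mkdir -p pics; python3 - <<'E'
from workcell import ctrl
import cv2,numpy as np
o=ctrl.get_obs();print(o)
for n in("scene","side"):
    im=ctrl.get_image(n);cv2.imwrite(f"pics/{n}0.png",cv2.cvtColor(im,cv2.COLOR_RGB2BGR));print(n,ctrl.camera_params(n))
print(ctrl.camera_params("wrist"))
E
```

```text
pics
{'t': 0.0, 'qpos': array([-1.35203385e+00,  4.23835927e-01,  1.63072448e+00,  1.28190024e-05,
        1.08858762e+00, -1.90154723e-02]), 'qvel': array([-0.00158582,  0.00091453, -0.00025129, -0.00027511, -0.00083822,
        0.00091674]), 'joint_torque': array([ 1.99865608e-03, -5.44618893e+01, -2.73666126e+01,  6.44525257e-02,
        2.27624341e-02, -1.04683675e-04]), 'ee_pos': array([ 147.10877115, -606.84779774,  221.89122048]), 'orientation': array([-3.11787951e+00, -3.72428491e-01,  2.25747630e-04]), 'ft_force': array([-0.25885497, -0.39193711, -0.49724964]), 'moment': array([-0.00024336,  0.03569555, -0.03400278]), 'grasp_force': 0.0, 'width': 87.99017104728084}
scene {'vfov': 52.70622002886383, 'cx': 283.7321630856606, 'cy': 213.68221554252528, 'R': array([[ 0.66750315,  0.74456399,  0.00800122],
       [ 0.38905691, -0.33958795, -0.85633799],
       [-0.63488131,  0.57472123, -0.51635379]]), 't': array([-329.82997743, -168.60596572, 1438.98634057])}
side {'vfov': 54.4743875717933, 'cx': 281.2446169799425, 'cy': 209.13835563924815, 'R': array([[-0.95866433, -0.28353455, -0.0238927 ],
       [-0.14881421,  0.57118112, -0.80722145],
       [ 0.24252223, -0.77029883, -0.58976493]]), 't': array([516.42434793, 182.3811995 , 807.15530225])}
{'vfov': 69.82060176242516, 'cx': 281.84403485689535, 'cy': 208.1671865014119, 'T_tool_cam': array([[ 1.62054147e-05, -9.61384007e-01, -2.75210448e-01,
         7.49144591e+01],
       [ 9.99999678e-01,  2.36541551e-04, -7.67419465e-04,
        -3.92730798e-01],
       [ 8.02883506e-04, -2.75210346e-01,  9.61383701e-01,
        -1.60591478e+02],
       [ 0.00000000e+00,  0.00000000e+00,  0.00000000e+00,
         1.00000000e+00]])}
```

View pics/scene0.png

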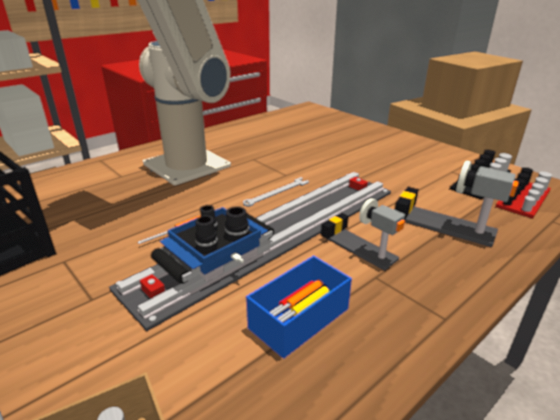

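View pics/side0.png

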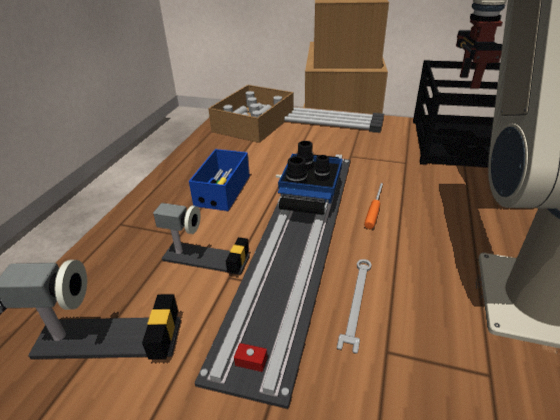

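The wanted carriage is at about (215,235) in the scene view and its pointer at (237,258). For the station, the smaller candidate has its band at scene (338,226), side (237,255). The larger look-alike is at scene (408,198), side (162,325). The red stops are at scene (151,286) and (358,183). I choose the smaller station and will check it in a close crop.

```bash
cat > h.py <<'E'
import numpy as np,cv2
from workcell import ctrl
def ray(n,p):
    c=ctrl.camera_params(n);f=210/np.tan(np.radians(c["vfov"]/2))
    d=c["R"].T@np.array([(p[0]-c["cx"])/f,(p[1]-c["cy"])/f,1]);return -c["R"].T@c["t"],d/np.linalg.norm(d)
def plane(n,p,z):
    o,d=ray(n,p);return o+d*(z-o[2])/d[2]
def tri(p,q):
    o1,d1=ray("scene",p);o2,d2=ray("side",q)
    s=np.linalg.lstsq(np.c_[d1,-d2],o2-o1,rcond=None)[0];a=o1+s[0]*d1;b=o2+s[1]*d2
    return (a+b)/2,np.linalg.norm(a-b)
def blobs(im,lo,hi,mn=25):
    m=cv2.inRange(cv2.cvtColor(im,cv2.COLOR_RGB2HSV),lo,hi)
    n,_,s,c=cv2.connectedComponentsWithStats(m)
    return [(c[i].round(1).tolist(),s[i].tolist()) for i in range(1,n) if s[i][4]>=mn]
E
python3 - <<'E'
from h import *
out=[]
for n in("scene","side"):
    im=cv2.cvtColor(cv2.imread(f"pics/{n}0.png"),cv2.COLOR_BGR2RGB)
    print(n,"yel",[b for b in blobs(im,(20,150,90),(32,255,255))])
    print("red",[b for b in blobs(im,(0,180,90),(5,255,255)) if b[1][4]<1500])
    print("white",[b for b in blobs(im,(0,0,200),(180,50,255),8) if 140<b[0][1]<320])
    for (x,y,w,h) in ([(120,190,180,120),(310,180,90,90)] if n=="scene" else [(250,130,110,100),(150,190,110,90)]):
        out.append(cv2.resize(im[y:y+h,x:x+w],(400,300),interpolation=cv2.INTER_CUBIC))
g=np.vstack([np.hstack(out[:2]),np.hstack(out[2:])]);cv2.imwrite("pics/crop.png",g[...,::-1])
E
```

```text
scene yel [([94.5, 3.5], [90, 0, 10, 8, 71]), ([408.8, 197.5], [400, 191, 16, 22, 148]), ([336.8, 223.3], [329, 216, 14, 18, 138]), ([309.7, 298.9], [292, 286, 37, 27, 312])]
red [([3.5, 17.6], [0, 0, 11, 30, 210]), ([30.0, 5.0], [25, 0, 11, 11, 90]), ([113.8, 2.5], [110, 0, 8, 6, 41]), ([47.5, 48.9], [38, 40, 19, 21, 239]), ([29.5, 47.2], [27, 42, 6, 11, 30]), ([61.4, 102.7], [48, 73, 29, 65, 780]), ([31.8, 90.5], [0, 76, 53, 50, 511]), ([357.3, 183.6], [350, 178, 17, 12, 130]), ([522.5, 202.6], [496, 182, 54, 36, 523]), ([151.9, 286.4], [141, 275, 23, 22, 292])]
white [([104.3, 150.3], [91, 145, 27, 12, 167]), ([215.2, 160.5], [206, 151, 24, 18, 234]), ([505.2, 155.1], [502, 154, 8, 3, 17]), ([73.1, 157.5], [71, 156, 5, 4, 10]), ([57.1, 161.0], [51, 159, 11, 4, 30]), ([500.7, 160.0], [497, 159, 8, 3, 17]), ([464.7, 168.3], [461, 161, 9, 17, 81]), ([495.7, 164.8], [492, 163, 8, 4, 18]), ([33.9, 165.6], [28, 164, 13, 4, 29]), ([306.4, 196.1], [259, 173, 99, 47, 411]), ([545.3, 173.3], [540, 172, 11, 4, 28]), ([276.1, 190.3], [248, 178, 59, 25, 169]), ([541.8, 179.4], [538, 178, 9, 4,
[... 276 characters left out ...]
 269, 36, 18, 184]), ([151.0, 280.5], [149, 280, 5, 2, 8]), ([157.1, 299.2], [139, 289, 38, 21, 215]), ([517.7, 309.9], [505, 298, 23, 22, 169]), ([168.0, 303.8], [164, 302, 9, 5, 9]), ([550.8, 304.9], [549, 302, 5, 7, 21]), ([278.2, 309.2], [272, 304, 16, 11, 42]), ([155.5, 310.5], [151, 308, 10, 6, 10]), ([286.8, 315.8], [281, 312, 12, 9, 20]), ([281.2, 316.4], [279, 315, 6, 5, 10]), ([152.1, 317.8], [150, 317, 5, 3, 11])]
side yel [([221.9, 180.8], [218, 178, 8, 6, 32]), ([237.0, 248.9], [230, 244, 14, 10, 99]), ([158.6, 316.6], [147, 309, 23, 16, 297])]
red [([249.7, 356.0], [234, 344, 32, 27, 520])]
white [([187.7, 214.0], [185, 207, 8, 16, 49]), ([60.3, 277.4], [56, 262, 14, 32, 184])]
```

View pics/crop.png

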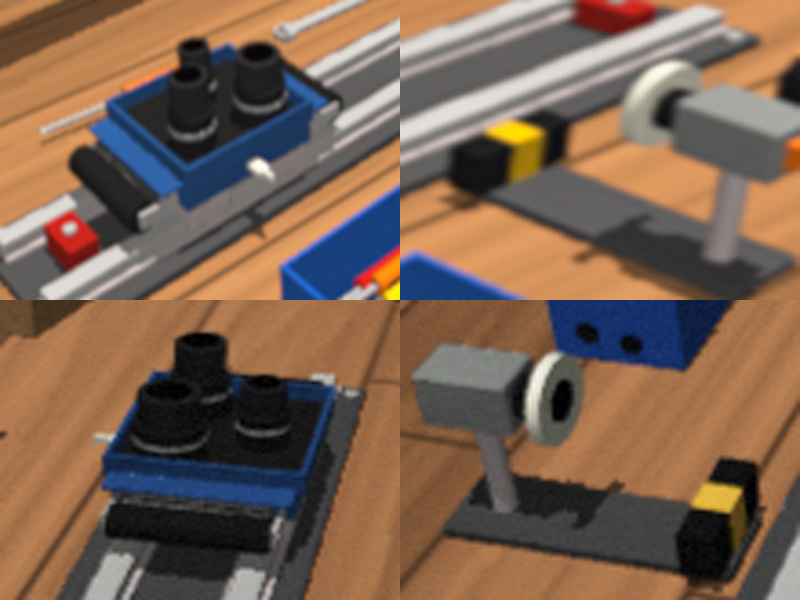

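The crop confirms the choices. The scene view shows the pointer tip at about (241,260), the small station's band top at (336,220.5), and the rear roller left of the carriage above the red stop at (152,281). In the side view the band top is at (238,249) and the pointer at (278,176).

```bash
python3 - <<'E'
from h import *
np.set_printoptions(precision=1,suppress=True)
S="scene";D="side"
A=plane(S,(152.4,281),38);B=plane(S,(358.3,181.5),38);B2=plane(D,(250,351),38)
print("stops",A,B,B2)
y=(B+B2)/2-A;print(np.linalg.norm(y),np.degrees(np.arctan2(y[1],y[0])));y/=np.linalg.norm(y);x=np.array([y[1],-y[0],0])
# base corners at z~0..: scene (115,289),(151,320),(388,190)
m1=plane(S,(336.3,220.5),46);m2=plane(D,(238,249),46);mt=tri((336.3,220.5),(238,249))
p1=plane(S,(241,260),60);p2=plane(D,(276.5,175.7),60);pt=tri((241,260),(276.5,175.7))
print("mark",m1,m2,mt,"ptr",p1,p2,pt)
for m in(m1,m2,mt[0]):print("m",(m-A)@y,(m-A)@x)
for p in(p1,p2,pt[0]):print("p",(p-A)@y,(p-A)@x)
# roller top line scene: ends crop (80,155),(140,205) -> axis ends
for q in((74,152),(100,157),(150,190),(140,225)):
    P=plane(S,(120+q[0]/2.222,190+q[1]/2.5),65);print("roll",P,(P-A)@y,(P-A)@x)
E
```

```text
stops [ 528.5 -389.1   38. ] [514.5 277.   38. ] [508.2 285.6  38. ]
670.6911378397621 91.45977823523957
mark [626.5  55.6  46. ] [618.2  58.2  46. ] (array([621.4,  57.6,  43.6]), np.float64(5.393693785742096)) ptr [ 614.7 -228.7   60. ] [ 618.9 -231.1   60. ] (array([ 617.6, -229.7,   61.6]), np.float64(1.9206848834711208))
m 442.075807031709 109.34852193181729
m 444.88223413222255 101.10182702383382
m 444.2588022404894 104.27385100646336
p 158.15131157749803 90.28186073478253
p 155.67542820263435 94.41392482537694
p 157.06260860042056 93.12650668957103
roll [ 471.2 -353.4   65. ] 37.184086367855 -56.301089789540846
roll [ 494.1 -338.2   65. ] 51.77911551395038 -33.08739084902217
roll [ 564.6 -326.    65. ] 62.22450039757117 37.739091195512486
roll [ 597.  -355.3   65. ] 32.0880082618688 69.32502564848663
```

Everything agrees: the stop-to-stop distance, the pointer at track y −0.208 and the heights. The travel needed is about 287 mm and the track yaw is about 91.4°. I'll move behind the rear buffer.

```bash
python3 -m pendant '{"grip":[-1,-1,-1,-1,-1,-1,-1,-1,-1,-1,-1,-1],"linear":[[35.1,-9.8,0],[35.1,-9.8,0],[35.1,-9.8,0],[35.1,-9.8,0],[35.1,-9.8,0],[35.1,-9.8,0],[35.1,-9.8,0],[35.1,-9.8,0],[35.1,-9.8,0],[35.1,-9.8,0],[35.1,-9.8,0],[35.1,-9.8,0]],"angular":[[0,0,0],[0,0,0],[0,0,0],[0,0,0],[0,0,0],[0,0,0],[0,0,0],[0,0,0],[0,0,0],[0,0,0],[0,0,0],[0,0,0]]}'
python3 -m pendant '{"grip":[-1,-1,-1,-1,-1,-1,-1,-1,-1,-1,-1,-1],"linear":[[0,0,10],[0,0,10],[0,0,10],[0,0,10],[0,0,10],[0,0,10],[0,0,10],[0,0,10],[0,0,10],[0,0,10],[0,0,10],[0,0,0]],"angular":[[0,0,-0.1235],[0,0,-0.1235],[0,0,-0.1235],[0,0,-0.1235],[0,0,-0.1235],[0,0,-0.1235],[0,0,-0.1235],[0,0,-0.1235],[0,0,-0.1235],[0,0,-0.1235],[0,0,-0.1235],[0,0,0]]}'
cat >> h.py <<'E'
from scipy.spatial.transform import Rotation as Ro
Y=np.array([-0.0255,0.9997,0]);X=np.array([0.9997,0.0255,0]);O=np.array([519.2,-24.,0])
def tool():
    o=ctrl.get_obs();R=Ro.from_rotvec(o["orientation"]).as_matrix();d=o["ee_pos"]-O
    print("t %.3f track x %.1f y %.1f z %.1f"%(o["t"],d@X,d@Y,d[2]),"F",(o["ft_force"]@X).round(2),(o["ft_force"]@Y).round(2),o["ft_force"][2].round(2),"w",round(o["width"],1),"toolx.Y,X %.3f %.3f z %s"%(R[:,0]@Y,R[:,0]@X,R[:,2].round(3)))
    return o
def ptr(save=None):
    t=ctrl.get_obs()["t"];im=ctrl.get_image("scene")
    if save: cv2.imwrite(save,im[...,::-1])
    r=[]
    for c,s in blobs(im,(0,0,185),(180,60,255),12):
        if s[4]>120 or s[2]>22: continue
        P=plane("scene",c,60);d=P-O
        if 70<d@X<105 and -290<d@Y<240: r.append((t,round(d@Y,1),round(d@X,1),s[4]))
    return r
E
python3 - <<'E'
from h import *
tool();print(ptr("pics/s1.png"))
E
```

```text
t: 1.1
ee_pos: [530.1, -392.5, 222.3]
orientation: [-3.119, -0.373, 0.001]
ft_force: [0.6, -0.8, 0.7]
width: 11.4
grasp_force: 0.0
t: 2.1
ee_pos: [527.5, -392.9, 110.2]
orientation: [-2.185, -2.251, 0.001]
ft_force: [-0.1, 0.5, -0.1]
width: 0.3
grasp_force: 0.0
t 2.100 track x -1.1 y -369.0 z 110.2 F -0.12 0.52 -0.11 w 0.3 toolx.Y,X 1.000 -0.004 z [-0.003  0.003 -1.   ]
[(2.1, np.float64(175.7), np.float64(98.9), 14), (2.1, np.float64(122.5), np.float64(99.1), 14), (2.1, np.float64(-206.3), np.float64(76.4), 48)]
```

```bash
python3 -m pendant '{"grip":[-1,-1,-1,-1],"linear":[[2,1,30],[2,0,30],[3,0,2],[0,0,0]],"angular":[[0,0,0],[0,0,0],[0,0,0],[0,0,0]]}'
python3 - <<'E'
from h import *
tool();print(ptr("pics/s2.png"))
E
```

```text
t: 2.48
ee_pos: [528.6, -385.6, 49.5]
orientation: [-2.193, -2.244, 0.001]
ft_force: [-0.3, 0.3, 0.4]
width: 0.5
grasp_force: 0.0
t 2.483 track x 0.2 y -361.7 z 49.5 F -0.27 0.27 0.4 w 0.5 toolx.Y,X 1.000 0.002 z [-0.003  0.002 -1.   ]
[(2.4833, np.float64(229.7), np.float64(98.5), 12), (2.4833, np.float64(173.3), np.float64(98.8), 12), (2.4833, np.float64(122.3), np.float64(99.0), 12), (2.4833, np.float64(-206.5), np.float64(76.2), 47)]
```

View pics/s2.png

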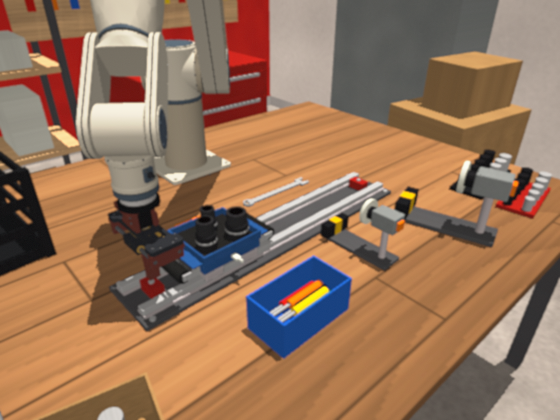

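The shut fingers are above the red stop at (152,280), just behind the rear roller, with the closing line across the track. The carriage hasn't moved; its pointer is at (237,257). Now the gentle push.

```bash
python3 -m pendant '{"grip":[-1,-1,-1,-1,-1,-1,-1,-1,-1],"linear":[[2.5,0,0],[3,0,0],[3,0,0],[3,0,0],[3,0,0],[3,0,0],[3,0,0],[3,0,0],[3,0,0]],"angular":[[0,0,0],[0,0,0],[0,0,0],[0,0,0],[0,0,0],[0,0,0],[0,0,0],[0,0,0],[0,0,0]]}'
python3 - <<'E'
from h import *
tool();print(ptr()[-1])
E
```

```text
t: 3.28
ee_pos: [529.2, -360.2, 50.7]
orientation: [2.193, 2.249, 0.0]
ft_force: [0.8, -0.7, -0.1]
width: 0.1
grasp_force: 0.4
t 3.283 track x 1.4 y -336.3 z 50.7 F 0.8 -0.68 -0.15 w 0.1 toolx.Y,X 1.000 0.000 z [ 0. -0. -1.]
(3.2833, np.float64(-198.8), np.float64(76.1), 47)
```

```bash
python3 -m pendant '{"grip":[-1,-1,-1,-1,-1],"linear":[[3,0,0],[3,0,0],[3,0,0],[2,0,0],[0,0,0]],"angular":[[0,0,0],[0,0,0],[0,0,0],[0,0,0],[0,0,0]]}'
python3 - <<'E'
from h import *
tool();print(ptr()[-1])
E
```

```text
t: 3.75
ee_pos: [528.6, -348.8, 50.6]
orientation: [-2.192, -2.25, 0.0]
ft_force: [0.7, -0.1, -0.1]
width: 0.2
grasp_force: 0.0
t 3.750 track x 1.1 y -324.9 z 50.6 F 0.66 -0.11 -0.15 w 0.2 toolx.Y,X 1.000 -0.000 z [-0.  0. -1.]
(3.75, np.float64(-171.2), np.float64(76.1), 45)
```

```bash
python3 -m pendant '{"grip":[-1,-1,-1,-1,-1,-1,-1,-1,-1,-1,-1,-1],"linear":[[0,0,-30],[0,0,-40],[0,0,-40],[5,0,-15],[38,0,0],[38,0,0],[38,0,0],[38,0,0],[38,0,0],[38,0,0],[38,0,0],[38,0,0]],"angular":[[0,0,0],[0,0,0],[0,0,0],[0,0,0],[0,0,0],[0,0,0],[0,0,0],[0,0,0],[0,0,0],[0,0,0],[0,0,0],[0,0,0]]}'
python3 - <<'E'
from h import *
tool();print(ptr())
E
```

```text
t: 4.8
ee_pos: [520.3, -38.7, 175.5]
orientation: [-2.193, -2.249, 0.0]
ft_force: [0.5, -0.4, 0.0]
width: 0.5
grasp_force: 0.0
t 4.800 track x 0.7 y -14.7 z 175.5 F 0.46 -0.37 0.02 w 0.5 toolx.Y,X 1.000 0.000 z [-0.  0. -1.]
[(4.8, np.float64(227.9), np.float64(98.5), 13), (4.8, np.float64(174.1), np.float64(98.8), 13), (4.8, np.float64(122.3), np.float64(99.0), 12), (4.8, np.float64(-113.5), np.float64(75.7), 45)]
```

```bash
python3 -m pendant '{"grip":[-1,-1,-1,-1,-1,-1,-1,-1,-1,-1],"linear":[[38,0,0],[38,0,0],[38,0,0],[38,0,0],[38,0,0],[38,0,30],[15,0,40],[0,0,40],[0,0,16],[0,0,0]],"angular":[[0,0,0],[0,0,0],[0,0,0],[0,0,0],[0,0,0],[0,0,0],[0,0,0],[0,0,0],[0,0,0],[0,0,0]]}'
python3 - <<'E'
from h import *
tool();print(ptr("pics/s3.png"))
E
```

```text
t: 5.68
ee_pos: [511.4, 196.2, 50.7]
orientation: [-2.189, -2.248, 0.011]
ft_force: [-0.5, -0.2, 0.2]
width: 0.5
grasp_force: 0.0
t 5.683 track x -2.1 y 220.3 z 50.7 F -0.51 -0.14 0.21 w 0.5 toolx.Y,X 1.000 -0.001 z [-0.007 -0.003 -1.   ]
[(5.6833, np.float64(152.7), np.float64(74.8), 32), (5.6833, np.float64(111.2), np.float64(77.2), 35), (5.6833, np.float64(47.0), np.float64(76.3), 90), (5.6833, np.float64(75.2), np.float64(99.7), 15), (5.6833, np.float64(15.5), np.float64(99.9), 25), (5.6833, np.float64(-72.0), np.float64(75.4), 39)]
```

```bash
for i in 1 2 3; do python3 -m pendant '{"grip":[-1,-1,-1,-1,-1,-1,-1,-1,-1,-1],"linear":[[0,0,0],[0,0,0],[0,0,0],[0,0,0],[0,0,0],[0,0,0],[0,0,0],[0,0,0],[0,0,0],[0,0,0]],"angular":[[0,0,0],[0,0,0],[0,0,0],[0,0,0],[0,0,0],[0,0,0],[0,0,0],[0,0,0],[0,0,0],[0,0,0]]}' >/dev/null
python3 -c "
from h import *
print([tuple(map(float,r)) for r in ptr('pics/w$i.png')])"; done
```

```text
[(6.5667, 152.7, 74.8, 32.0), (6.5667, 111.2, 77.2, 35.0), (6.5667, 60.9, 77.4, 29.0), (6.5667, 73.8, 99.6, 16.0), (6.5667, -36.8, 76.1, 37.0)]
[(7.45, 152.7, 74.8, 32.0), (7.45, 111.6, 76.8, 34.0), (7.45, 75.2, 99.7, 15.0), (7.45, -6.1, 73.3, 34.0)]
[(8.3333, 152.3, 75.2, 31.0), (8.3333, 114.7, 76.9, 28.0), (8.3333, 17.9, 75.6, 29.0)]
```

```bash
for i in 4 5; do python3 -m pendant '{"grip":[-1,-1,-1,-1,-1,-1,-1,-1,-1,-1,-1,-1],"linear":[[0,0,0],[0,0,0],[0,0,0],[0,0,0],[0,0,0],[0,0,0],[0,0,0],[0,0,0],[0,0,0],[0,0,0],[0,0,0],[0,0,0]],"angular":[[0,0,0],[0,0,0],[0,0,0],[0,0,0],[0,0,0],[0,0,0],[0,0,0],[0,0,0],[0,0,0],[0,0,0],[0,0,0],[0,0,0]]}' >/dev/null
python3 -c "
from h import *
print([tuple(map(float,r)) for r in ptr('pics/w$i.png')])
tool()"; done
python3 - <<'E'
import cv2,numpy as np
g=np.hstack([cv2.resize(cv2.imread(f"pics/w{i}.png")[180:290,240:400],(400,275),interpolation=cv2.INTER_CUBIC) for i in(3,5)])
cv2.imwrite("pics/c2.png",g)
E
```

```text
[(9.3833, 152.3, 75.2, 31.0), (9.3833, 40.8, 74.4, 36.0)]
t 9.433 track x 1.2 y 220.8 z 54.8 F 0.3 0.35 0.0 w 0.3 toolx.Y,X 1.000 0.000 z [-0.  0. -1.]
[(10.4333, 153.5, 75.6, 28.0), (10.4333, 56.2, 75.0, 35.0)]
t 10.483 track x 1.2 y 220.8 z 54.8 F 0.03 -0.95 -0.78 w 0.4 toolx.Y,X 1.000 -0.000 z [-0. -0. -1.]
```

View pics/c2.png

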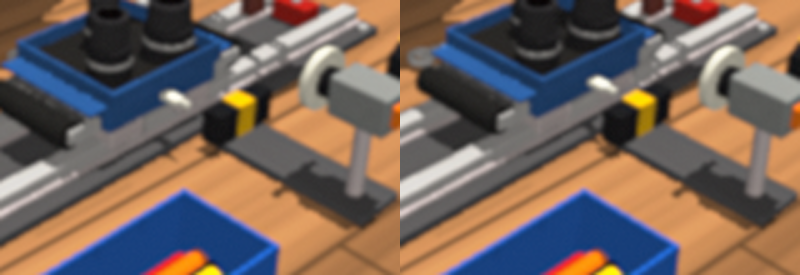

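The left panel shows the pointer at about (175,98) crossing towards the yellow band at (240,100). The right panel shows it at (600,85) with the band at (640,100), now crawling, and it will stop about 13 mm short. I'll go back behind the rear roller for a small nudge.

```bash
python3 -m pendant '{"grip":[-1,-1,-1,-1,-1,-1,-1,-1,-1,-1,-1,-1],"linear":[[0,0,-40],[0,0,-40],[0,0,-40],[-38,0,0],[-38,0,0],[-38,0,0],[-38,0,0],[-38,0,0],[-38,0,0],[-38,0,0],[-38,0,0],[-17,0,0]],"angular":[[0,0,0],[0,0,0],[0,0,0],[0,0,0],[0,0,0],[0,0,0],[0,0,0],[0,0,0],[0,0,0],[0,0,0],[0,0,0],[0,0,0]]}' >/dev/null
python3 -c "
from h import *
tool();print([tuple(map(float,r)) for r in ptr()])"
python3 -m pendant '{"grip":[-1,-1,-1,-1,-1,-1],"linear":[[0,0,0],[0,0,35],[0,0,35],[0,0,35],[0,0,15],[0,0,0]],"angular":[[0,0,0],[0,0,0],[0,0,0],[0,0,0],[0,0,0],[0,0,0]]}' >/dev/null
python3 -c "
from h import *
tool();print([tuple(map(float,r)) for r in ptr('pics/s5.png')])"
```

```text
t 11.483 track x 1.2 y -103.9 z 175.1 F -0.78 -0.01 0.33 w 0.4 toolx.Y,X 1.000 0.002 z [ 0.001 -0.001 -1.   ]
[(11.4833, 226.2, 98.4, 12.0), (11.4833, 173.3, 98.8, 12.0), (11.4833, 65.3, 74.8, 30.0), (11.4833, -123.1, 76.8, 90.0), (11.4833, -133.2, 100.7, 28.0), (11.4833, -178.8, 79.0, 32.0)]
t 12.033 track x -1.5 y -97.9 z 51.4 F 0.26 -0.26 0.63 w 0.7 toolx.Y,X 1.000 -0.001 z [-0.007  0.002 -1.   ]
[(12.0333, 67.3, 75.3, 31.0), (12.0333, -109.0, 76.0, 36.0), (12.0333, -152.9, 82.0, 23.0), (12.0333, -119.4, 101.1, 13.0)]
```

```bash
python3 -m pendant '{"grip":[-1,-1,-1,-1,-1,-1,-1,-1,-1,-1],"linear":[[2,0,0],[2,0,0],[2,0,0],[2,0,0],[2,0,0],[1.5,0,0],[1,0,0],[0.5,0,0],[0.5,0,0],[0.5,0,0]],"angular":[[0,0,0],[0,0,0],[0,0,0],[0,0,0],[0,0,0],[0,0,0],[0,0,0],[0,0,0],[0,0,0],[0,0,0]]}' >/dev/null
python3 -c "
from h import *
tool();print([tuple(map(float,r)) for r in ptr('pics/s6.png')][0])"
python3 -m pendant '{"grip":[-1,-1,-1,-1,-1,-1,-1,-1,-1,-1],"linear":[[0.5,0,0],[0.5,0,0],[0.5,0,0],[0.5,0,0],[0.5,0,0],[0.5,0,0],[0.5,0,0],[0.5,0,0],[0.5,0,0],[0.5,0,0]],"angular":[[0,0,0],[0,0,0],[0,0,0],[0,0,0],[0,0,0],[0,0,0],[0,0,0],[0,0,0],[0,0,0],[0,0,0]]}' >/dev/null
python3 -c "
from h import *
tool();print([tuple(map(float,r)) for r in ptr('pics/s7.png')][0])"
```

```text
t 12.917 track x 1.2 y -86.2 z 54.8 F -0.85 0.68 0.29 w 0.6 toolx.Y,X 1.000 0.000 z [-0.  0. -1.]
(12.9167, 68.2, 74.8, 28.0)
t 13.800 track x 1.3 y -81.1 z 54.9 F 0.72 -0.07 0.38 w 0.5 toolx.Y,X 1.000 0.000 z [ 0.  0. -1.]
(13.8, 68.0, 74.7, 29.0)
```

```bash
python3 -m pendant '{"grip":[-1,-1,-1,-1,-1,-1,-1,-1,-1,-1],"linear":[[0,0,4.5],[0.5,0,0],[0.5,0,0],[0.5,0,0],[0.5,0,0],[0.5,0,0],[0.5,0,0],[0.5,0,0],[0.5,0,0],[0.5,0,0]],"angular":[[0,0,0],[0,0,0],[0,0,0],[0,0,0],[0,0,0],[0,0,0],[0,0,0],[0,0,0],[0,0,0],[0,0,0]]}' >/dev/null
python3 -c "
from h import *
tool();print([tuple(map(float,r)) for r in ptr('pics/s8.png')][0])"
python3 -m pendant '{"grip":[-1,-1,-1,-1,-1],"linear":[[0.5,0,0],[0.5,0,0],[0.5,0,0],[0.5,0,0],[0.5,0,0]],"angular":[[0,0,0],[0,0,0],[0,0,0],[0,0,0],[0,0,0]]}' >/dev/null
python3 -c "
from h import *
tool();print([tuple(map(float,r)) for r in ptr('pics/s9.png')][0])"
```

```text
t 14.683 track x 1.3 y -76.6 z 50.4 F -0.62 -0.54 0.62 w 0.6 toolx.Y,X 1.000 0.000 z [ 0.  0. -1.]
(14.6833, 68.2, 74.8, 28.0)
t 15.150 track x 1.2 y -74.1 z 50.3 F -0.72 -0.19 -0.24 w 0.3 toolx.Y,X 1.000 0.000 z [-0.  0. -1.]
(15.15, 68.0, 74.7, 27.0)
```

```bash
for k in 1 2; do python3 -m pendant '{"grip":[-1,-1,-1,-1,-1],"linear":[[0.5,0,0],[0.5,0,0],[0.5,0,0],[0.5,0,0],[0.5,0,0]],"angular":[[0,0,0],[0,0,0],[0,0,0],[0,0,0],[0,0,0]]}' >/dev/null
python3 -c "
from h import *
tool();print([tuple(map(float,r)) for r in ptr('pics/s1$k.png')][0])"; done
```

```text
t 15.617 track x 1.3 y -71.6 z 50.3 F -0.19 -0.77 0.35 w 0.7 toolx.Y,X 1.000 0.000 z [ 0.  0. -1.]
(15.6167, 72.2, 74.6, 28.0)
t 16.083 track x 1.3 y -69.1 z 50.4 F -0.38 -0.44 -0.47 w 0.8 toolx.Y,X 1.000 -0.000 z [ 0. -0. -1.]
(16.0833, 75.9, 73.9, 29.0)
```

```bash
python3 -m pendant '{"grip":[-1,-1,-1,-1,-1,-1,-1,-1,-1],"linear":[[-5,0,0],[-10,0,0],[-10,0,0],[-5,0,-20],[0,0,-40],[0,0,-40],[0,0,-30],[-30,0,0],[-30,0,0]],"angular":[[0,0,0],[0,0,0],[0,0,0],[0,0,0],[0,0,0],[0,0,0],[0,0,0],[0,0,0],[0,0,0]]}' >/dev/null
for k in 1 2; do python3 -m pendant '{"grip":[-1,-1,-1,-1,-1,-1,-1,-1],"linear":[[0,0,0],[0,0,0],[0,0,0],[0,0,0],[0,0,0],[0,0,0],[0,0,0],[0,0,0]],"angular":[[0,0,0],[0,0,0],[0,0,0],[0,0,0],[0,0,0],[0,0,0],[0,0,0],[0,0,0]]}' >/dev/null
python3 -c "
from h import *
tool();print([tuple(map(float,r)) for r in ptr('pics/e$k.png') if r[1]>0])"; done
python3 - <<'E'
import cv2,numpy as np
from h import *
a=cv2.imread("pics/e2.png");b=ctrl.get_image("side")[...,::-1]
cv2.imwrite("pics/side_e.png",b)
cv2.imwrite("pics/c3.png",np.hstack([cv2.resize(a[190:250,280:360],(400,300),interpolation=cv2.INTER_CUBIC),cv2.resize(b[190:280,200:320],(400,300),interpolation=cv2.INTER_CUBIC)]))
E
```

```text
t 17.550 track x 1.3 y -158.7 z 180.3 F 0.49 -0.68 -0.58 w 0.5 toolx.Y,X 1.000 -0.001 z [-0.  0. -1.]
[(17.55, 229.7, 98.5, 12.0), (17.55, 173.3, 98.8, 12.0), (17.55, 79.0, 74.2, 32.0)]
t 18.267 track x 1.3 y -159.2 z 180.4 F -0.23 -0.3 0.77 w 0.4 toolx.Y,X 1.000 0.000 z [ 0. -0. -1.]
[(18.2667, 229.7, 98.5, 12.0), (18.2667, 173.3, 98.8, 12.0), (18.2667, 79.2, 73.7, 31.0)]
```

View pics/c3.png

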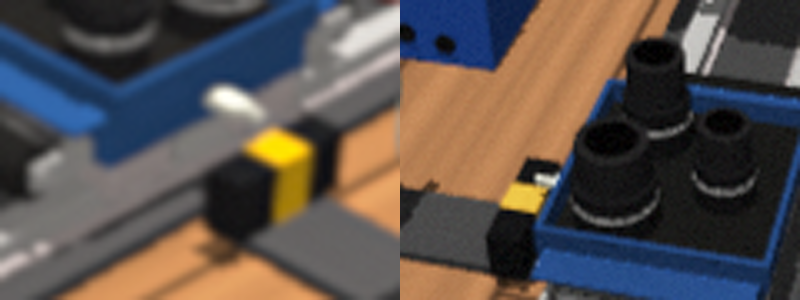

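At rest at 79. In the scene crop the pointer tip is at about (262,115) and the band top at (282,147). In the side crop they are at (545,182) and (521,197). I'll check both numerically.

```bash
python3 - <<'E'
from h import *
for n,p,m in(("scene",(332.4,213),(336.4,219.4)),("side",(243.5,244.6),(236.3,249.1))):
    P=plane(n,p,60)-O;M=plane(n,m,46)-O;print(n,P@Y,P@X,M@Y,M@X)
a,e=tri((332.4,213),(243.5,244.6));b,f=tri((336.4,219.4),(236.3,249.1));print((a-O)@Y,(a-O)@X,a[2],e,(b-O)@Y,(b-O)@X,b[2],f)
print(ptr()[-3:])
E
```

```text
scene 78.68633108659724 93.71287078619002 80.95675965937053 106.10818797737284
side 78.08316486843059 87.82591188945531 80.80628829860495 104.56410308114637
79.05649646854015 90.15545287066021 59.150866878692966 5.203692198410235 81.03410544088976 105.19469817603903 45.763685937088496 1.3660638324673042
[(18.3667, np.float64(173.3), np.float64(98.8), 12), (18.3667, np.float64(79.0), np.float64(74.2), 32), (18.3667, np.float64(-237.7), np.float64(80.9), 13)]
```

The pointer is within about 2 mm of the mark's centre, at rest, with the arm clear and the sockets standing.

```bash
python3 -c "
from workcell import ctrl
print(ctrl.close_job())"
```

```text
the job is handed in; nothing more can be done
None
```

The carriage stands at rest with its pointer about 2 mm short of the centre of the smaller station's yellow band, sockets upright and arm clear; it was pushed twice at the rear roller and left to coast to a stop, so the front buffer was never used to brake it, and the job is handed in at about 18 s.

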